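# Take the depth of a blind bore with a sliding-stop depth gauge

## Robot

A 6-joint arm with a two-finger parallel gripper is mounted at the origin on a cart in front of the work surface, level with it; the furniture and walls round the work are solid. World frame = base frame: x ahead of the robot, y to its left, z up, the work surface at z = 0. Lengths are in mm, angles in rad, forces in N, time in s.
With the tool pointing down it reaches from about 350 to 975 mm from the base axis. Payload 7.1 kg.
Tool frame: the origin (TCP) lies on the centre line of the jaws, within the pads' length; the fingertips stand 17 mm ahead of it and the grasp point (between the pads) lies 2 mm behind it; z points along the fingers, y is the direction in which the jaws open and shut (so a half turn about z gives the same grasp; the last joint's range is limited). The gripper opens to 88 mm and grips with 3 to 60 N. Pads are 20 mm wide; open, the fingers measure 115 mm over their backs; the gripper's body (75 mm by 178 mm) begins 61 mm behind the grasp point.
Start: joints at [1.246, 0.423, 1.63, -0, 1.089, -0.019], TCP at [188.128, 595.997, 239.675] pointing down, gripper open.
Joint ranges: [-3, 3], [-0.9, 2.11], [0.09, 2.58], [-1.31, 4.45], [0.11, 2.69], [-2.54, 2.54]. Speed limits (rad/s): [2.39, 2.39, 3.01, 3.14, 3.14, 3.14].

## Interface

Orientations are given as a rotation vector (axis times angle).
In Python, from workcell import ctrl, imaging, workorder gives the robot as it stands. The module is installed in compiled form; this text tells all that it offers.
- The arm moves only by the shell command python3 -m crank 'ROWS' [OPENING]. ROWS is JSON, a list of rows, each an object with "travel": the shift along the tool's x, y, z as a fraction of full scale, a list of three; "turn": the turn about the tool's z as a fraction of full scale. In form: [{"travel": [dx, dy, dz], "turn": turn}, ...]. A call has 1 to 20 rows; each row shifts and turns the pose as measured when the row begins, along the tool's axes as they then stand; what a row does not reach is not made up. Full scale, the value 1, is 5 cm for a shift and 0.1 rad for a turn. A row lasts 1/10 s, in which the tool goes at most 50 mm and 8.59 degrees, less where a joint would pass 70% of its speed; a pose out of reach is approached as far as the arm can. A call with a number of a shift or a turn outside -1 to 1 is refused whole. A call with a gripper value outside its range is refused whole. OPENING is the gripper command: -1 is shut, 1 is fully open, values between are in proportion, set as the call begins (- or left out, the last holds). The fingers move at their own pace and stop on an object; the grip force is fixed at half the most. Time passes only in rows, so rows that do not move let the fingers close. It gives the time, the measured TCP pose, the force and the opening at its end, in the units of the state.
- ctrl.get_obs(): the state, without advancing time (a new reading comes with each control period).
- imaging.get_image(name): name is "scene" or "top" or "wrist"; returns the picture (480x640x3 uint8, blue, green, red); there is no depth.
- imaging.camera_info(name): a dict with "camera_matrix" (3x3 intrinsics, pixels), "rvec" (rotation vector, rad) and "tvec" (3), from world to camera coordinates, as OpenCV has them. Camera axes: x right, y down, z forward; pixel columns grow to the right and rows downward; lengths in mm; the calibration is good to about 2 mm. A picture is of the moment at which its call begins: read the wrist's pose just before it. camera_info takes no time and is no camera call; for the wrist camera it gives the pose at the moment of the call.
- workorder.close_job(): hands the job in, once; it reports no verdict.
The state is a dict: "t": time; "qpos": joint angles; "qvel": joint speeds; "joint_torque": joint torques, N m; "ee_pos": TCP position; "orientation": TCP orientation; "ft_force": force on the tool from outside, world axes, zero at the start; "moment": the same for the moment, N m; "width": finger opening in mm.
Only numpy, scipy, OpenCV 4.12 (cv2) and the standard library are available. Lean on these libraries where they do the work, as an engineer would, in place of code of your own. Each camera call takes 0.05 s, during which the arm holds its last target.

## Task

Take the depth of the blind bore in the steel test piece that stands in the locating ring: pick up the depth gauge from its stand, lower its rod into the bore until the stop's foot lies on the piece's top face, then go on pushing gently, the stop sliding up the rod, until you feel the rod bottom out, and hold it there for a good second with a light, steady push (about 12 N). Then lift it straight out without shifting the stop and set it back in its stand as it stood, so that the depth can be read off it. Never force the gauge, and leave the two waiting test pieces alone.

Things in the scene. Friction and masses are not known exactly. Their poses are not given: they have to be found in the camera images.
- gauge_head (a point): Depth gauge: a plain steel rod 8 mm thick with a knurled round head to grasp from above, 14 mm thick and 37 mm long, under it a finger flange 19 mm wide and 3 mm thick; 114 mm long in all, 120 g. This point is on the rod's axis in the head, 100 mm above the rod's tip, 14 mm below the head's top and 23 mm above the flange. z runs along the rod from tip to head. At the start the gauge stands upright in its stand, hanging by the foot of its stop.
- gauge_tip (a point): The lower end of the gauge's rod, on its axis. The nose tapers from 8 mm to 3.6 mm over the last 4 mm.
- stop_foot (a point): The sliding stop on the gauge's rod: a sleeve 17 mm thick and 20 mm high over all, with a flat round foot 26 mm wide and 4 mm thick at its lower end. This point is the centre of the foot's underside, on the rod's axis. A spring plunger brakes the sleeve with about 5 N (up to about 20 percent more or less): it stays where it is put and slides along the rod when pushed harder than that.
- stop (a joint): How far the stop has been pushed up the rod, in m, 0 to 0.040: 0 when the foot is 10 mm above the rod's tip (as at the start), so the rod stands out 10 mm + this value below the foot. At the end of its travel the stop is still 4 mm below the flange.
- ring_centre (a point): Locating ring of dark steel fixed on the bench: 68 mm outside, 52 mm inside, 16 mm high, on a round flange 82 mm wide and 5 mm thick. This point is the ring's centre, level with its upper rim, 16 mm above the bench. Of three round steel test pieces that look alike, any one stands in the ring (on the bench, 1 mm of play all round); the other two wait on the open bench to its left (+y).
- bore_mouth (a point): Centre of the bore's mouth in the test piece that stands in the ring (true to 1 mm, its play in the ring), level with the piece's flat top, 45 mm above the bench. The piece: 50 mm in diameter, 45 mm high, 0.66 kg, loose, with an upright blind bore 10.4 mm wide. Its depth is not known (20 to 40 mm) and differs from piece to piece (piece_a, piece_b, piece_c in the rules).
- stand_hole (a point): The gauge's stand, a fixed aluminium pillar 36 mm in diameter and 62 mm high on a foot 66 mm wide. This point is the centre of the upright hole's mouth in its flat top; the hole is 14 mm wide and 56 mm deep. The gauge hangs in it with the stop's foot lying on the pillar's top; the rod never reaches the hole's floor.
Mind the look-alikes: they are no part of the job. What is shaped like the part that bears stand_hole but brown or green is not meant. What is shaped like the part that bears ring_centre but purple is not meant.

How it is judged:
By the outcome, as a careful person would: the job done as asked, in the order asked, and still so for the second after the job is handed in, with the robot touching nothing.
It also fails if it takes over 61 s, if anything falls off the work surface, if the arm or the gripper's body presses on something with over 40 N, if the wrist force passes 120 N, or if a joint passes its speed limit or range.

## Working session

There is one attempt and no reset: what is moved stays moved. The work goes in short steps, Python scripts to look and compute and a shell command to move; the robot and the scene stay as the last step left them, time stands still between calls to the robot, and variables do not carry over. Pictures are saved under pics/ and viewed, and the job is handed in when it is done.

```bash
mkdir -p pics; ls; python3 - <<'E'
from workcell import ctrl, imaging
import cv2
print(ctrl.get_obs())
for n in ["scene","top","wrist"]:
    cv2.imwrite(f"pics/{n}0.png",imaging.get_image(n)); print(n,imaging.camera_info(n))
E
```

```text
pics
{'t': 0.0, 'qpos': array([ 1.24602314e+00,  4.23837140e-01,  1.63069989e+00,  1.43109648e-05,
        1.08861038e+00, -1.89852052e-02]), 'qvel': array([ 0.00043718,  0.00115171, -0.00102162, -0.00226202,  0.00058834,
       -0.00060682]), 'joint_torque': array([-1.46729062e-04, -5.44632018e+01, -2.73666376e+01,  6.43660733e-02,
        2.28029781e-02, -1.28724014e-04]), 'ee_pos': array([187.94308601, 595.50419376, 238.90011124]), 'orientation': array([-4.78429188e-01, -3.10466664e+00,  2.40260777e-03]), 'ft_force': array([ 0.33021359, -0.53536855, -0.76498958]), 'moment': array([0.02144143, 0.03090537, 0.01264523]), 'width': 87.45347784256327}
scene {'camera_matrix': array([[528.19122845,   0.        , 318.23887356],
       [  0.        , 528.19122845, 246.59480167],
       [  0.        ,   0.        ,   1.        ]]), 'rvec': array([ 0.6650168 , -2.64022599,  1.14903558]), 'tvec': array([483.81467372, 311.14800938, 668.91558607])}
top {'camera_matrix': array([[489.03582735,   0.        , 315.39390213],
       [  0.        , 489.03582735, 234.48879695],
       [  0.        ,   0.        ,   1.        ]]), 'rvec': array([ 2.18214235, -2.20956279,  0.03126528]), 'tvec': array([-55.96806495, 581.98369535, 949.23563667])}
wrist {'camera_matrix': array([[365.6966045 ,   0.        , 314.81881521],
       [  0.        , 365.6966045 , 242.70500253],
       [  0.        ,   0.        ,   1.        ]]), 'rvec': array([-2.33935501, -1.71633759, -0.24409739]), 'tvec': array([-624.46920639,  -34.61237127,  389.85681501])}
```

View pics/scene0.png

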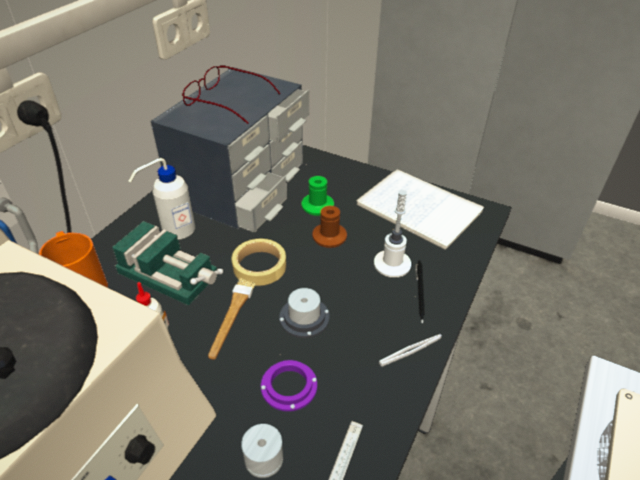

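View pics/top0.png

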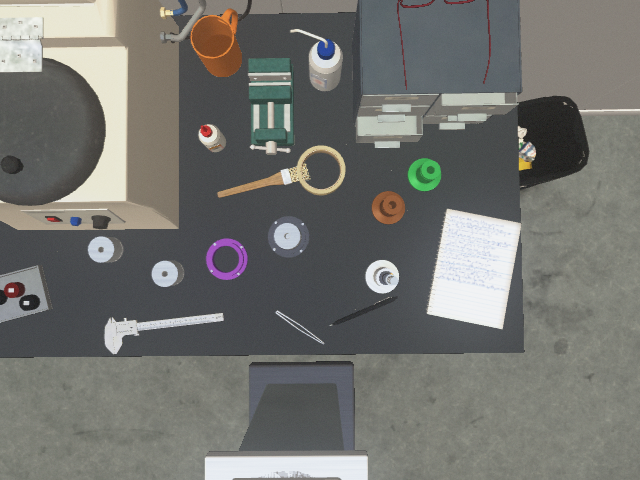

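View pics/wrist0.png

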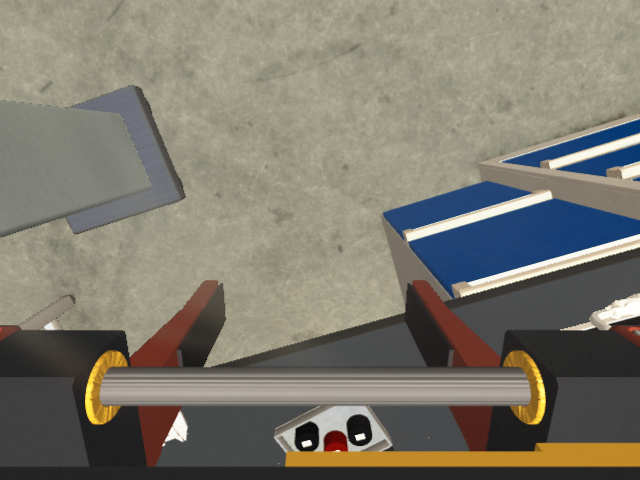

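The gauge stands in the white/aluminium stand at top (382,277), with look-alikes in brown (388,207) and green (424,174). The dark ring with its piece is at (288,237), and the purple ring (226,259) is the look-alike. The waiting pieces are at (104,249) and (167,273). I'll confirm these in enlarged crops.

```bash
cat > h.py <<'E'
import numpy as np, cv2, json
from scipy.optimize import least_squares
from workcell import ctrl, imaging
def cam(n):
    c=imaging.camera_info(n); R=cv2.Rodrigues(np.array(c['rvec']))[0]
    return np.array(c['camera_matrix']),R,np.array(c['tvec'])
def proj(n,P,c=None):
    K,R,t=c or cam(n); p=K@(R@np.array(P,float)+t); return p[:2]/p[2]
def onz(n,uv,z,c=None):
    K,R,t=c or cam(n); d=R.T@np.linalg.inv(K)@np.array([uv[0],uv[1],1.]); o=-R.T@t
    return o+d*(z-o[2])/d[2]
def tri(obs):
    A=[];b=[]
    for n,uv,c in obs:
        K,R,t=c or cam(n); d=R.T@np.linalg.inv(K)@np.array([uv[0],uv[1],1.]); d/=np.linalg.norm(d); o=-R.T@t
        M=np.eye(3)-np.outer(d,d); A.append(M); b.append(M@o)
    x=np.linalg.lstsq(np.vstack(A),np.hstack(b),rcond=None); return x[0],x[1]
E
python3 - <<'E'
import cv2,numpy as np
from h import *
t=cv2.imread("pics/top0.png"); s=cv2.imread("pics/scene0.png")
def crop(im,x,y,w,h,f): return cv2.resize(im[y:y+h,x:x+w],None,fx=f,fy=f,interpolation=cv2.INTER_CUBIC)
a=crop(t,345,245,75,60,5.3333);b=crop(t,255,210,75,60,5.33333)
c=crop(s,360,180,75,100,5.3333)[:533];d=crop(s,270,270,75,100,5.3333)[:533]
cv2.imwrite("pics/c1.png",np.hstack([a,b])); cv2.imwrite("pics/c2.png",np.hstack([c,d])); print(a.shape,c.shape)
print("piece top",onz("top",(288,236),45),onz("scene",(304,296),45))
print("stand",onz("top",(382,277),0),onz("scene",(393,262),0))
print("base cam", -cam("top")[1].T@cam("top")[2], -cam("scene")[1].T@cam("scene")[2])
for uv in [(360,0),(360,100),(520,355),(250,60),(300,185)]: print(uv,onz("top",uv,0))
E
```

```text
(320, 400, 3) (533, 400, 3)
piece top [577.68902844 -11.63438441  45.        ] [582.57071835 -14.93873777  45.        ]
stand [ 495.907126   -193.75411145    0.        ] [ 499.65831413 -199.6464108     0.        ]
base cam [543.08195063 -73.74594937 970.82916609] [301.69349469 473.87359787 680.26658895]
(360, 0) [1055.29261373 -159.17498279    0.        ]
(360, 100) [ 850.61001108 -155.92674194    0.        ]
(520, 355) [ 340.4171429  -460.90108169    0.        ]
(250, 60) [935.81988088  64.5663569    0.        ]
(300, 185) [680.90545549 -33.60027095   0.        ]
```

View pics/c1.png

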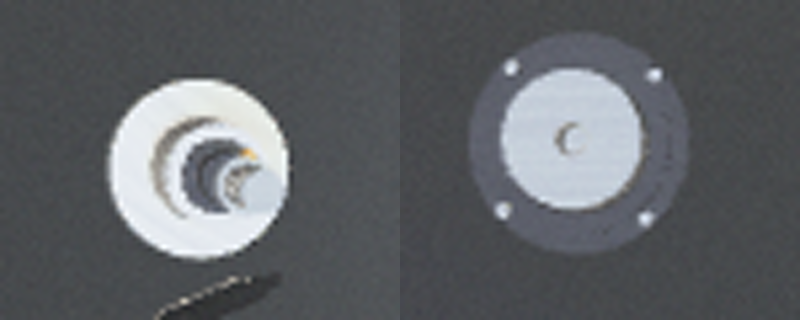

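View pics/c2.png

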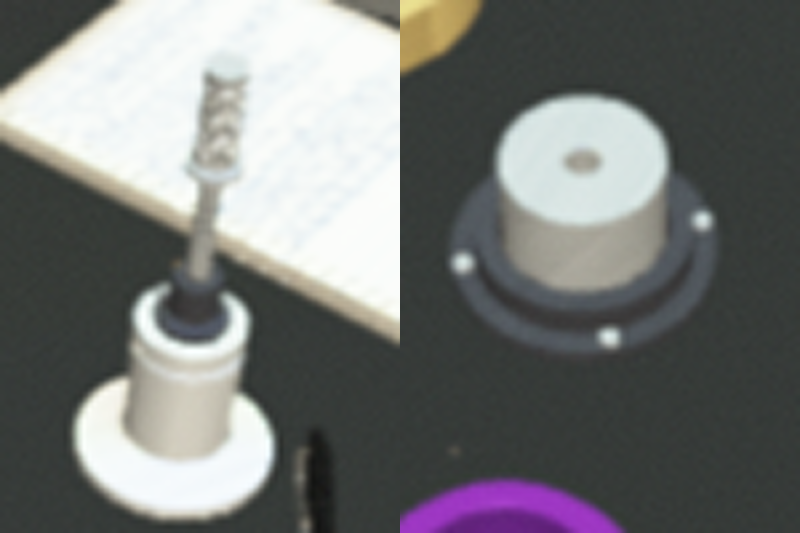

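Crops confirm it: the white stand holds the gauge (dark stop, knurled head), and the dark ring holds the piece with the bore at scene about (304,296). Next I'll take precise measurements.

```bash
python3 - <<'E'
from h import *
t=cv2.imread("pics/top0.png"); s=cv2.imread("pics/scene0.png")
def blob(im,x,y,w,h,thr):
    g=cv2.cvtColor(im[y:y+h,x:x+w],cv2.COLOR_BGR2GRAY); g=cv2.resize(g,None,fx=4,fy=4,interpolation=cv2.INTER_CUBIC)
    m=(g>thr).astype(np.uint8); cs=cv2.findContours(m,cv2.RETR_EXTERNAL,cv2.CHAIN_APPROX_NONE)[0]
    c=max(cs,key=cv2.contourArea); e=cv2.fitEllipse(c)
    return (e[0][0]+.5)/4-.5+x,(e[0][1]+.5)/4-.5+y,e[1][0]/4,e[1][1]/4
e=blob(t,262,210,52,52,150); print("piece top",e, onz("top",e[:2],45))
e=blob(t,360,255,45,45,150); print("stand foot top",e, onz("top",e[:2],4))
# manual from crops
f=16/3
def cr(x0,y0,u,v): return ((u+.5)/f-.5+x0,(v+.5)/f-.5+y0)
print("scene bore",onz("scene",cr(270,270,583-400,160),45))
print("scene face ctr",onz("scene",cr(270,270,(496+669)/2-400,(94+225)/2),45))
ht=cr(345,245,262,188); hs=cr(360,180,228,68)
print("head top",tri([("top",ht,None),("scene",hs,None)]),onz("top",ht,166),onz("scene",hs,166))
print("foot on stand", onz("scene",cr(360,180,193,325),62))
print("stand foot scene",onz("scene",cr(360,180,174,447),5))
e=blob(s,360,240,60,45,150);print(e)
c=cam("wrist");p=ctrl.get_obs();print("wrist cam pos",-c[1].T@c[2], "axis",c[1][2], "tcp px",proj("wrist",p['ee_pos']),c[1])
E
```

```text
piece top (286.6798801422119, 235.5986442565918, 25.967269897460938, 26.20240020751953) [578.48217499  -9.13766307  45.        ]
stand foot top (381.7814884185791, 276.19249534606934, 33.331871032714844, 33.62179183959961) [ 497.6920554  -192.85805915    4.        ]
scene bore [578.99045731  -8.2287396   45.        ]
scene face ctr [579.21769236  -8.32974435  45.        ]
head top (array([ 499.03958718, -192.5551109 ,  164.32300748]), array([0.00177655])) [ 499.10336292 -192.31907729  166.        ] [ 498.42457668 -190.37448959  166.        ]
foot on stand [ 497.48058043 -189.94827516   62.        ]
stand foot scene [ 498.07513109 -190.64466715    5.        ]
(393.7275199890137, 259.36329650878906, 33.924407958984375, 38.55161666870117)
wrist cam pos [115.04978699 619.02604758 383.03843294] axis [ 0.26726134 -0.08554986 -0.95981904] tcp px [314.35490611 318.63520981] [[ 0.30033746  0.953832   -0.00138735]
 [ 0.91562481 -0.28789883  0.28061625]
 [ 0.26726134 -0.08554986 -0.95981904]]
```

```bash
python3 -m crank '[{"travel":[0,0,0],"turn":-1},{"travel":[0,0,0],"turn":-1},{"travel":[0,0,0],"turn":-1},{"travel":[-0.36,-0.9,0],"turn":0},{"travel":[-0.36,-0.9,0],"turn":0},{"travel":[-0.36,-0.9,0],"turn":0},{"travel":[-0.36,-0.9,0],"turn":0},{"travel":[-0.36,-0.9,0],"turn":0},{"travel":[-0.36,-0.9,0],"turn":0},{"travel":[-0.36,-0.9,0],"turn":0},{"travel":[-0.36,-0.9,0],"turn":0},{"travel":[-0.36,-0.9,0],"turn":0},{"travel":[-0.36,-0.9,0],"turn":0},{"travel":[-0.36,-0.9,0],"turn":0}]'; python3 -c "
from workcell import ctrl
o=ctrl.get_obs();print(o)"
```

```text
t: 1.55
ee_pos: [392.9, 90.5, 237.4]
orientation: [-0.029, 3.14, -0.002]
ft_force: [0.6, 1.4, -0.4]
width: 87.7
{'t': 1.55, 'qpos': array([ 1.97766189e-01,  9.15755934e-02,  2.09435252e+00, -1.72175396e-03,
        9.54745149e-01, -1.39043850e+00]), 'qvel': array([-1.23903876e+00,  8.24632388e-02, -1.08141678e-01,  1.42901572e-04,
        3.84411721e-03, -1.23219323e+00]), 'joint_torque': array([  7.55130529, -32.41883039, -21.7984128 ,  -0.06929998,
         0.36949052,   1.63717311]), 'ee_pos': array([392.94364205,  90.45735904, 237.38352997]), 'orientation': array([-2.88955520e-02,  3.14029195e+00, -1.89659577e-03]), 'ft_force': array([ 0.57350178,  1.4401123 , -0.42345809]), 'moment': array([ 0.02117067, -0.03755911, -0.00517405]), 'width': 87.65867473930643}
```

```bash
python3 -m crank '[{"travel":[-0.33,-0.9,0],"turn":0.18},{"travel":[-0.33,-0.9,0],"turn":0},{"travel":[-0.33,-0.9,0],"turn":0},{"travel":[-0.33,-0.9,0],"turn":0},{"travel":[-0.33,-0.8,0],"turn":0},{"travel":[-0.3,-0.6,0],"turn":0},{"travel":[-0.1,-0.3,0],"turn":0},{"travel":[0,0,0],"turn":0}]' 0; python3 - <<'E'
from h import *
im=imaging.get_image("wrist"); cv2.imwrite("pics/w1.png",im)
o=ctrl.get_obs();print(o['ee_pos'],o['orientation'],o['width'])
print(proj("wrist",[498.3,-191.8,166]),proj("wrist",o['ee_pos']))
E
```

```text
t: 2.35
ee_pos: [498.8, -191.9, 237.9]
orientation: [0.013, 3.138, -0.002]
ft_force: [-0.7, -0.1, -2.1]
width: 43.9
[ 498.3346546  -190.86400132  237.82022627] [ 1.23974552e-02  3.13835916e+00 -1.49682936e-03] 43.6364891823314
[313.3219052  263.07006482] [314.61441969 318.56940142]
```

View pics/w1.png

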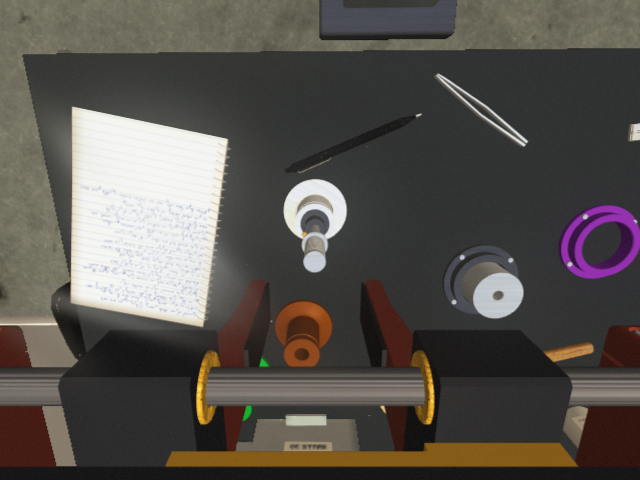

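Head top is seen at (314,262), predicted (313,263), so the jaws are centred on it. Descending now.

```bash
python3 -m crank '[{"travel":[0,0,0.5],"turn":0.1},{"travel":[0,0,0.5],"turn":0},{"travel":[0,0,0.3],"turn":0},{"travel":[0,0,0.2],"turn":0},{"travel":[0,0,0.1],"turn":0},{"travel":[0,0,0],"turn":0},{"travel":[0,0,0],"turn":0}]'; python3 - <<'E'
from h import *
im=imaging.get_image("wrist"); cv2.imwrite("pics/w2.png",im)
o=ctrl.get_obs();print(o['ee_pos'],o['orientation'],o['width'],o['ft_force'])
print(proj("wrist",[498.3,-191.8,166]),proj("wrist",o['ee_pos']))
E
```

```text
t: 3.1
ee_pos: [495.8, -181.6, 156.7]
orientation: [0.017, 3.139, 0.002]
ft_force: [-0.0, 0.1, 0.2]
width: 43.8
[ 495.85231507 -181.67189632  156.86926159] [1.75799125e-02 3.13923552e+00 1.67647994e-03] 43.623791914988345 [-0.78313233 -0.66226998 -0.14877429]
[290.2201283  334.72694646] [314.58150564 318.56110841]
```

View pics/w2.png

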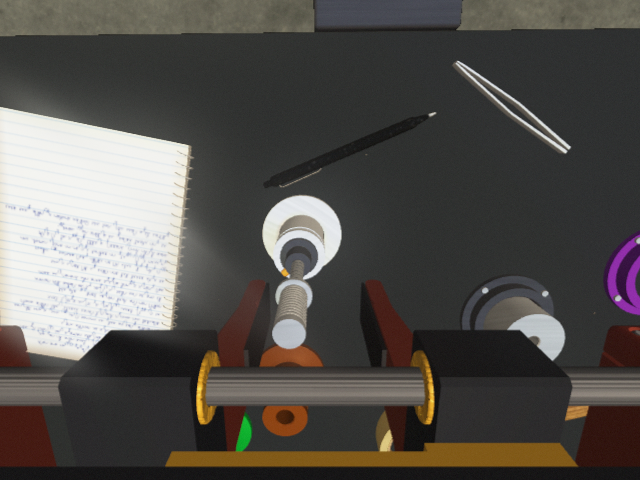

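```bash
python3 -m crank '[{"travel":[-0.03,-0.1,0],"turn":0},{"travel":[-0.02,-0.06,0],"turn":0},{"travel":[0,-0.03,0],"turn":0},{"travel":[0,0,0],"turn":0},{"travel":[0,0,0],"turn":0}]'; python3 -c "
from h import *
for i in range(1):
  o=ctrl.get_obs();print(o['ee_pos'],o['orientation'],o['qvel'])
print(proj('wrist',[498.3,-191.8,166]))"
```

```text
t: 3.65
ee_pos: [499.8, -193.1, 159.0]
orientation: [0.019, 3.135, -0.001]
ft_force: [-0.1, -0.8, 0.4]
width: 43.8
[ 499.77422494 -193.06547957  158.95795265] [ 1.88771961e-02  3.13542574e+00 -7.61023518e-04] [-0.00433451 -0.00283656 -0.00334499 -0.00315599 -0.00051597  0.00149379]
[317.54490215 323.57547995]
```

```bash
for i in 1 2; do python3 -m crank '[{"travel":[0,0,0],"turn":0}]' | grep -E "ee_pos|force|ori"; done; python3 -m crank '[{"travel":[0.02,0.02,0.1],"turn":0},{"travel":[0,0,0.06],"turn":0},{"travel":[0,0,0],"turn":0}]'
```

```text
ee_pos: [499.7, -193.1, 158.9]
orientation: [0.019, 3.135, -0.001]
ft_force: [-0.2, -0.2, 0.7]
ee_pos: [499.7, -193.1, 158.9]
orientation: [0.019, 3.136, -0.001]
ft_force: [-0.4, 0.3, 0.6]
t: 4.15
ee_pos: [498.4, -191.8, 150.1]
orientation: [0.019, 3.136, -0.0]
ft_force: [-0.7, 0.4, -0.6]
width: 43.9
```

```bash
python3 -m crank '[{"travel":[0,0,0],"turn":0},{"travel":[0,0,0],"turn":0},{"travel":[0,0,0],"turn":0},{"travel":[0,0,0],"turn":0},{"travel":[0,0,0],"turn":0},{"travel":[0,0,0],"turn":0}]' -1; python3 - <<'E'
from h import *
im=imaging.get_image("wrist"); cv2.imwrite("pics/w3.png",im)
o=ctrl.get_obs();print(o['ee_pos'],o['orientation'],o['width'],o['ft_force'])
E
```

```text
t: 4.75
ee_pos: [498.3, -191.6, 149.8]
orientation: [0.019, 3.136, 0.0]
ft_force: [0.7, 1.1, -0.7]
width: 13.7
[ 498.31145716 -191.63826441  149.79401943] [ 1.86906663e-02  3.13647932e+00 -1.06471311e-05] 13.482262686624331 [ 0.75575355  0.34331568 -0.72600502]
```

View pics/w3.png

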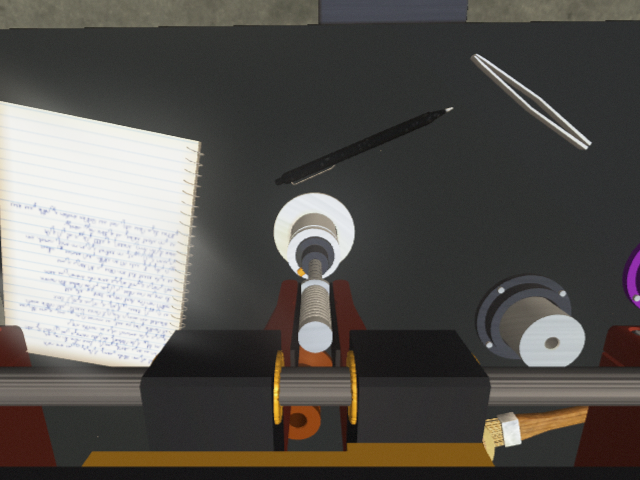

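Gripped at width 13.5. I'll lift and move over to the piece.

```bash
python3 -m crank '[{"travel":[0,0,-0.1],"turn":0},{"travel":[0,0,-0.2],"turn":0},{"travel":[0,0,-0.2],"turn":0},{"travel":[0,0,-0.1],"turn":0},{"travel":[0,0,0],"turn":0},{"travel":[0,0,0],"turn":0},{"travel":[-0.1,0.2,0],"turn":0},{"travel":[-0.15,0.4,0],"turn":0},{"travel":[-0.2,0.4,0],"turn":0},{"travel":[-0.2,0.4,0],"turn":0},{"travel":[-0.2,0.4,0],"turn":0},{"travel":[-0.2,0.4,0],"turn":0},{"travel":[-0.15,0.3,0],"turn":0},{"travel":[-0.1,0.2,0],"turn":0},{"travel":[0,0,0],"turn":0},{"travel":[0,0,0],"turn":0}]'; python3 - <<'E'
from h import *
im=imaging.get_image("wrist"); cv2.imwrite("pics/w4.png",im)
o=ctrl.get_obs();print(o['ee_pos'],o['orientation'],o['width'],o['ft_force'])
E
```

```text
t: 6.4
ee_pos: [567.4, -47.2, 180.6]
orientation: [0.02, 3.14, 0.002]
ft_force: [0.1, -0.5, -1.2]
width: 13.6
[567.31507296 -47.41718831 180.66933134] [2.06609531e-02 3.13985067e+00 2.00261028e-03] 13.372984711307979 [ 0.03425945 -0.04631041 -2.12500845]
```

View pics/w4.png

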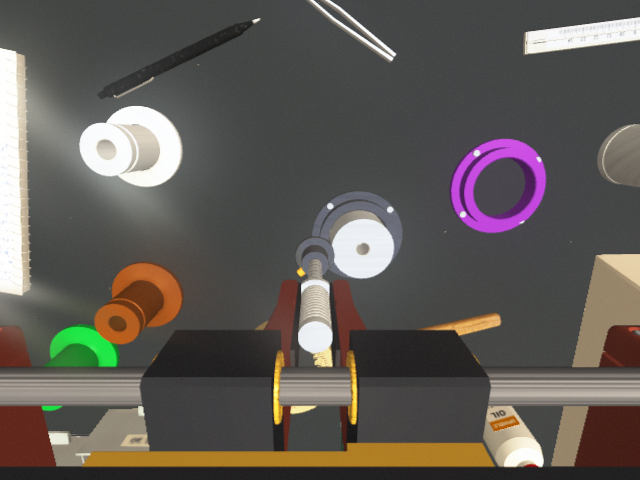

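```bash
python3 - <<'E'
from h import *
im=cv2.imread("pics/w4.png")
a=cv2.resize(im[205:355,265:415],None,fx=4,fy=4,interpolation=cv2.INTER_CUBIC)
cv2.imwrite("pics/w4c.png",a)
b=cv2.resize(im[100:200,60:200],None,fx=5,fy=5,interpolation=cv2.INTER_CUBIC)
cv2.imwrite("pics/w4d.png",b)
E
```

```text
(no output)
```

View pics/w4c.png

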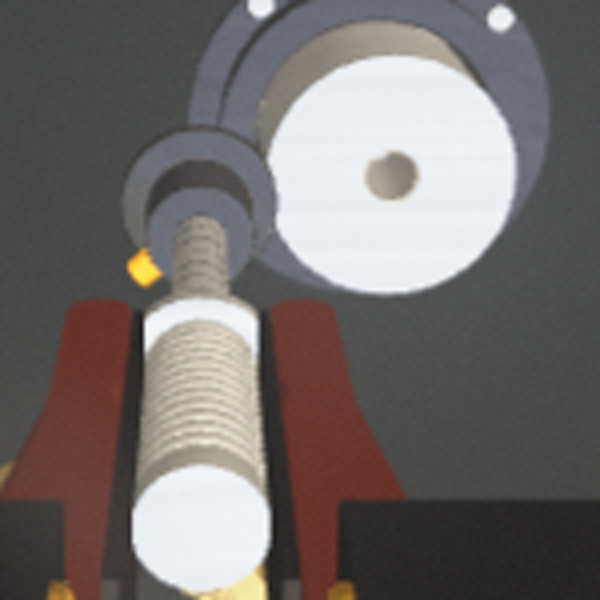

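View pics/w4d.png

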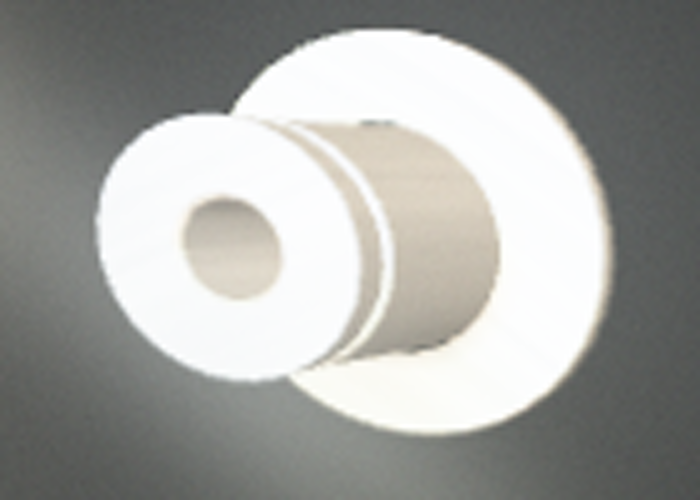

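```bash
python3 - <<'E'
from h import *
c=cam("wrist"); o=ctrl.get_obs(); print(o['ee_pos'])
def p(u,v,f=4,x0=265,y0=205): return ((u+.5)/f-.5+x0,(v+.5)/f-.5+y0)
zt=o['ee_pos'][2]
print("foot",onz("wrist",p(199,202),zt-149.8+66)); print("sleeve",onz("wrist",p(200,237),zt-149.8+82))
print("head",onz("wrist",p(201,527),zt-149.8+166))
print("bore",onz("wrist",p(391,175),45)); print("face",onz("wrist",p((264+517)/2,(55+295)/2),45))
print("stand hole",onz("wrist",p(232,247,5,60,100),62),"face",onz("wrist",p(229,247,5,60,100),62))
E
```

```text
[567.31507296 -47.41718831 180.66933134]
foot [565.91534835 -47.52358722  96.86933134]
sleeve [566.26843097 -47.37161055 112.86933134]
head [566.43232179 -47.31436444 196.86933134]
bore [577.90136945  -9.26586947  45.        ]
face [577.9001006   -9.36591905  45.        ]
stand hole [ 497.94018153 -191.5694956    62.        ] face [ 497.93500561 -191.98644508   62.        ]
```

```bash
python3 -m crank '[{"travel":[-0.08,0.2,0],"turn":0},{"travel":[-0.08,0.25,0],"turn":0},{"travel":[-0.04,0.15,0],"turn":0},{"travel":[-0.02,0.1,0],"turn":0},{"travel":[0,0,0],"turn":0},{"travel":[0,0,0],"turn":0},{"travel":[0,0,0],"turn":0}]'
```

```text
t: 7.15
ee_pos: [579.2, -11.0, 180.8]
orientation: [0.024, 3.14, 0.002]
ft_force: [0.9, 0.5, -1.6]
width: 13.6
```

```bash
python3 -m crank '[{"travel":[0,0.035,0],"turn":-0.15},{"travel":[0,0,0],"turn":0},{"travel":[0,0,0.1],"turn":0},{"travel":[0,0,0.2],"turn":0},{"travel":[0,0,0.15],"turn":0},{"travel":[0,0,0.05],"turn":0},{"travel":[0,0,0],"turn":0},{"travel":[0,0,0],"turn":0},{"travel":[0,0,0],"turn":0}]'; python3 - <<'E'
from h import *
o=ctrl.get_obs();print(o['ee_pos'],o['orientation'],o['width'],o['ft_force'])
c={n:cam(n) for n in ["wrist","scene","top"]}
for n in ["wrist","scene","top"]: cv2.imwrite(f"pics/{n}5.png",imaging.get_image(n))
e=lambda n,x,y,w,h,f:cv2.resize(cv2.imread(f"pics/{n}5.png")[y:y+h,x:x+w],None,fx=f,fy=f,interpolation=cv2.INTER_CUBIC)
cv2.imwrite("pics/s5c.png",np.hstack([e("scene",260,190,90,150,4),e("wrist",240,190,110,150,4)]))
E
```

```text
t: 8.05
ee_pos: [578.4, -10.0, 152.6]
orientation: [-0.0, -3.141, -0.002]
ft_force: [0.1, 0.1, -1.2]
width: 13.7
[578.40050126  -9.97378612 152.56613544] [-4.10386928e-04 -3.14102600e+00 -1.63135311e-03] 13.73361468014998 [ 0.07085472  0.05918416 -1.21013303]
```

View pics/s5c.png

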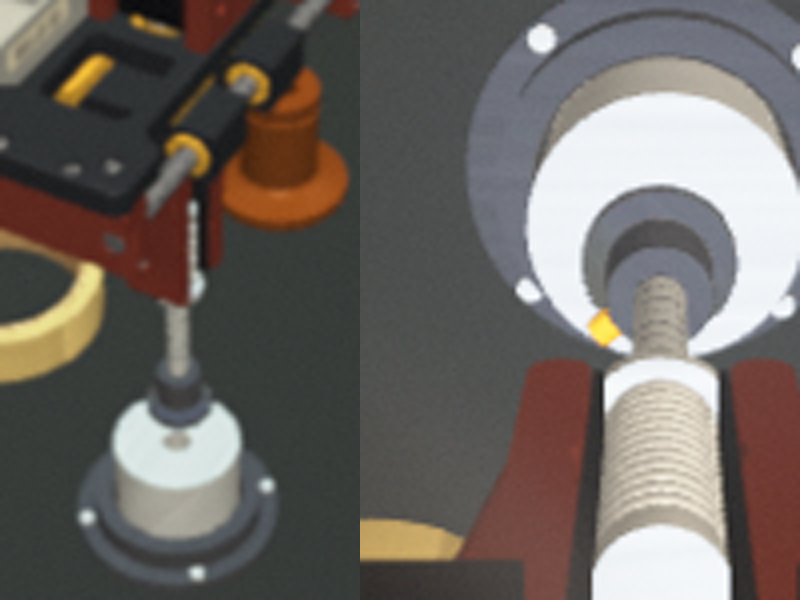

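Rod is over the bore: scene crop rod u≈178 vs bore u≈177, wrist crop foot u≈660 vs face centre 663. A small nudge, then lower slowly.

```bash
python3 -m crank '[{"travel":[-0.014,0.01,0],"turn":0},{"travel":[0,0,0],"turn":0},{"travel":[0,0,0.05],"turn":0},{"travel":[0,0,0.05],"turn":0},{"travel":[0,0,0.05],"turn":0},{"travel":[0,0,0.04],"turn":0},{"travel":[0,0,0],"turn":0},{"travel":[0,0,0],"turn":0}]'
```

```text
t: 9.0
ee_pos: [579.5, -9.4, 142.8]
orientation: [0.0, 3.141, 0.002]
ft_force: [-1.2, -0.7, -1.3]
width: 13.4
```

```bash
python3 -m crank '[{"travel":[0,0,0.03],"turn":0},{"travel":[0,0,0.03],"turn":0},{"travel":[0,0,0.03],"turn":0},{"travel":[0,0,0],"turn":0},{"travel":[0,0,0],"turn":0}]'; python3 - <<'E'
from h import *
for n in ["scene","wrist"]: cv2.imwrite(f"pics/{n}6.png",imaging.get_image(n))
e=lambda n,x,y,w,h,f:cv2.resize(cv2.imread(f"pics/{n}6.png")[y:y+h,x:x+w],None,fx=f,fy=f,interpolation=cv2.INTER_CUBIC)
cv2.imwrite("pics/s6c.png",np.hstack([e("scene",260,190,90,150,4),e("wrist",240,190,110,150,4)]))
o=ctrl.get_obs();print(o['ee_pos'],o['ft_force'],o['moment'])
E
```

```text
t: 9.5
ee_pos: [579.6, -9.4, 138.0]
orientation: [0.0, 3.141, 0.002]
ft_force: [0.3, 0.4, -1.2]
width: 13.1
[579.57580294  -9.38579237 138.02516197] [ 0.56750306  0.28568359 -1.05543448] [ 0.06025878 -0.03269255  0.04447913]
```

View pics/s6c.png

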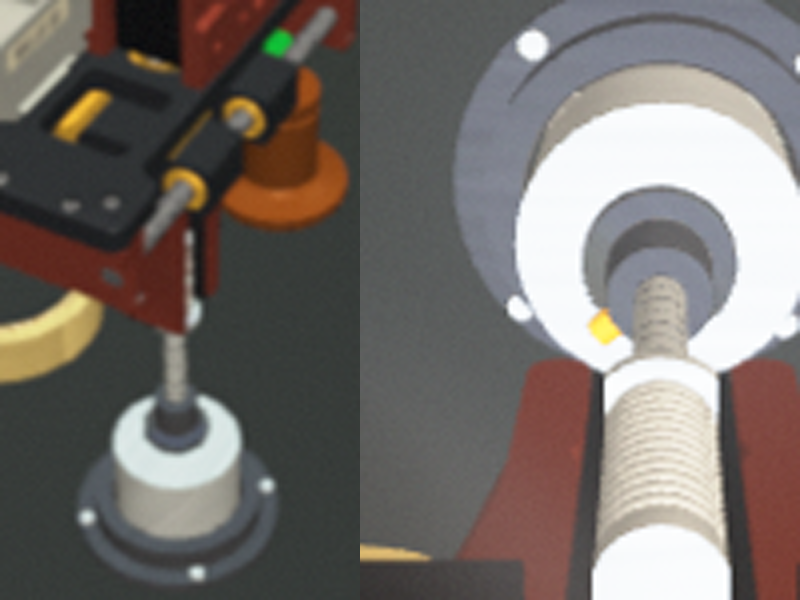

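The tip is 5 mm inside the bore and there is no contact force. I'll go on to foot contact.

```bash
for i in 1 2 3; do python3 -m crank '[{"travel":[0,0,0.02],"turn":0},{"travel":[0,0,0.02],"turn":0}]' | grep -E "ee_pos|force"; done
```

```text
ee_pos: [579.7, -9.4, 136.1]
ft_force: [0.1, 0.2, -0.3]
ee_pos: [579.8, -9.4, 134.0]
ft_force: [-0.1, 0.2, -0.3]
ee_pos: [579.9, -9.4, 132.1]
ft_force: [-0.8, -0.3, 3.6]
```

```bash
for i in 1 2; do python3 -m crank '[{"travel":[0.003,0,0.02],"turn":0},{"travel":[0.003,0,0.02],"turn":0}]' | grep -E "ee_pos|force|ori|width"; done
```

```text
ee_pos: [579.9, -9.4, 130.8]
orientation: [0.0, 3.139, 0.001]
ft_force: [-1.1, -0.6, 4.1]
width: 13.0
ee_pos: [579.8, -9.4, 129.1]
orientation: [0.0, 3.139, 0.001]
ft_force: [-1.3, -0.4, 4.4]
width: 14.0
```

```bash
for i in 1 2 3 4 5 6; do python3 -m crank '[{"travel":[0.001,0,0.016],"turn":0},{"travel":[0.001,0,0.016],"turn":0}]' | grep -E "ee_pos|force"; done
```

```text
ee_pos: [579.8, -9.4, 127.5]
ft_force: [-0.8, 0.2, 4.5]
ee_pos: [579.7, -9.4, 125.8]
ft_force: [-1.4, -0.4, 3.8]
ee_pos: [579.7, -9.4, 124.0]
ft_force: [-0.4, -0.4, 5.0]
ee_pos: [579.7, -9.4, 122.3]
ft_force: [-1.3, 0.1, 3.1]
ee_pos: [579.6, -9.4, 120.5]
ft_force: [-0.5, -0.0, 3.8]
ee_pos: [579.6, -9.4, 118.8]
ft_force: [-0.6, -0.2, 5.1]
```

```bash
for i in 1 2 3; do python3 -m crank '[{"travel":[0,0,0.013],"turn":0},{"travel":[0,0,0.013],"turn":0}]' | grep -E "t:|ee_pos|force"; done
```

```text
t: 12.0
ee_pos: [579.6, -9.4, 117.4]
ft_force: [-1.0, -0.8, 3.8]
t: 12.2
ee_pos: [579.6, -9.4, 116.0]
ft_force: [-1.3, 0.7, 4.0]
t: 12.4
ee_pos: [579.6, -9.4, 114.6]
ft_force: [-1.0, 0.2, 5.0]
```

```bash
for i in 1 2 3; do python3 -m crank '[{"travel":[0,0,0.013],"turn":0},{"travel":[0,0,0.013],"turn":0}]' | grep -E "t:|ee_pos|force"; done
```

```text
t: 12.6
ee_pos: [579.6, -9.4, 113.1]
ft_force: [-1.3, 0.2, 4.7]
t: 12.8
ee_pos: [579.9, -9.4, 112.3]
ft_force: [-1.8, -0.1, 11.9]
t: 13.0
ee_pos: [580.1, -9.4, 112.3]
ft_force: [-3.9, -0.4, 11.0]
```

It bottomed at TCP z = 112.3 with the push at about 12 N. I'll hold, countering the slight x creep.

```bash
python3 -m crank '[{"travel":[0.004,0,0.013],"turn":0},{"travel":[0.004,0,0.013],"turn":0}]' | grep -E "t:|ee_pos|force|ori|width";  python3 -m crank '[{"travel":[0.004,0,0.013],"turn":0},{"travel":[0.004,0,0.013],"turn":0}]' | grep -E "t:|ee_pos|force|ori|width"
```

```text
t: 13.2
ee_pos: [580.0, -9.4, 112.3]
orientation: [0.0, 3.136, 0.001]
ft_force: [-2.0, 0.8, 10.0]
width: 13.5
t: 13.4
ee_pos: [579.9, -9.4, 112.3]
orientation: [0.0, 3.135, 0.001]
ft_force: [-2.4, 1.2, 9.7]
width: 13.7
```

```bash
for i in 1 2 3 4; do python3 -m crank '[{"travel":[0.003,0,0.0155],"turn":0},{"travel":[0.003,0,0.0155],"turn":0},{"travel":[0.003,0,0.0155],"turn":0}]' | grep -E "t:|ee_pos|force|ori"; done
```

```text
t: 13.7
ee_pos: [580.0, -9.4, 112.3]
orientation: [0.0, 3.134, 0.001]
ft_force: [-3.6, 0.1, 12.3]
t: 14.0
ee_pos: [579.9, -9.4, 112.3]
orientation: [0.0, 3.133, 0.001]
ft_force: [-2.6, 0.2, 11.5]
t: 14.3
ee_pos: [579.8, -9.4, 112.3]
orientation: [0.0, 3.132, 0.001]
ft_force: [-3.1, 0.5, 12.5]
t: 14.6
ee_pos: [579.8, -9.4, 112.3]
orientation: [0.0, 3.131, 0.001]
ft_force: [-3.0, -0.6, 11.4]
```

Held about 1.8 s at 10–12.5 N read (plus the gauge's own 1.2 N weight). I'll lift straight out along the rod.

```bash
python3 -m crank '[{"travel":[0,0,-0.02],"turn":0},{"travel":[0,0,-0.04],"turn":0},{"travel":[0,0,-0.06],"turn":0}]' | grep -E "t:|ee_pos|force|ori|width"; python3 -m crank '[{"travel":[0,0,-0.08],"turn":0},{"travel":[0,0,-0.08],"turn":0}]' | grep -E "t:|ee_pos|force|ori|width"
```

```text
t: 14.9
ee_pos: [578.8, -9.4, 117.3]
orientation: [0.0, 3.133, 0.001]
ft_force: [1.0, 0.4, -1.0]
width: 13.3
t: 15.1
ee_pos: [578.3, -9.4, 125.1]
orientation: [0.0, 3.135, 0.001]
ft_force: [-0.0, -0.6, -0.8]
width: 13.4
```

```bash
python3 -m crank '[{"travel":[-0.012,0,-0.08],"turn":0},{"travel":[-0.012,0,-0.08],"turn":0},{"travel":[0,0,-0.08],"turn":0}]' | grep -E "t:|ee_pos|force|ori|width"; python3 -m crank '[{"travel":[0,0,-0.1],"turn":0},{"travel":[0,0,-0.1],"turn":0},{"travel":[0,0,-0.15],"turn":0},{"travel":[0,0,-0.15],"turn":0},{"travel":[0,0,-0.1],"turn":0},{"travel":[0,0,0],"turn":0},{"travel":[0,0,0],"turn":0}]' | grep -E "t:|ee_pos|force|ori|width"
```

```text
t: 15.4
ee_pos: [579.6, -9.4, 138.1]
orientation: [0.0, 3.135, 0.001]
ft_force: [0.8, 0.0, -0.7]
width: 13.4
t: 16.1
ee_pos: [580.0, -9.4, 172.4]
orientation: [0.0, 3.132, 0.001]
ft_force: [0.0, -0.1, -1.2]
width: 13.5
```

```bash
python3 -m crank '[{"travel":[0,0,-0.15],"turn":0},{"travel":[0,0,-0.1],"turn":0},{"travel":[0,0,0],"turn":0},{"travel":[0.1,-0.2,0],"turn":0},{"travel":[0.17,-0.38,0],"turn":0},{"travel":[0.17,-0.38,0],"turn":0},{"travel":[0.17,-0.38,0],"turn":0},{"travel":[0.17,-0.38,0],"turn":0},{"travel":[0.17,-0.38,0],"turn":0},{"travel":[0.17,-0.38,0],"turn":0},{"travel":[0.17,-0.36,0],"turn":0},{"travel":[0.1,-0.2,0],"turn":0},{"travel":[0.05,-0.1,0],"turn":0},{"travel":[0,0,0],"turn":0},{"travel":[0,0,0],"turn":0},{"travel":[0,0,0],"turn":0}]'
```

```text
t: 17.7
ee_pos: [500.4, -175.5, 183.2]
orientation: [-0.001, 3.136, 0.001]
ft_force: [-0.2, -0.7, -1.0]
width: 12.9
```

```bash
python3 -m crank '[{"travel":[0.02,-0.15,0],"turn":0},{"travel":[0.02,-0.1,0],"turn":0},{"travel":[0,-0.05,0],"turn":0},{"travel":[0,0,0],"turn":0},{"travel":[0,0,0],"turn":0},{"travel":[0,0,0],"turn":0}]'; python3 - <<'E'
from h import *
o=ctrl.get_obs();print(o['ee_pos'],o['orientation'])
for n in ["scene","wrist","top"]: cv2.imwrite(f"pics/{n}7.png",imaging.get_image(n))
e=lambda n,x,y,w,h,f:cv2.resize(cv2.imread(f"pics/{n}7.png")[y:y+h,x:x+w],None,fx=f,fy=f,interpolation=cv2.INTER_CUBIC)
cv2.imwrite("pics/s7c.png",np.hstack([e("scene",350,145,90,150,4),e("wrist",260,190,110,150,4)]))
c=cam("wrist");print(proj("wrist",[498,-191.7,62]))
E
```

```text
t: 18.3
ee_pos: [499.1, -190.6, 183.1]
orientation: [-0.005, 3.136, 0.002]
ft_force: [-0.1, -0.6, -1.5]
width: 13.8
[ 499.08902404 -190.63526751  183.07491144] [-5.01499125e-03  3.13628728e+00  1.58081456e-03]
[313.07502046 239.3844998 ]
```

View pics/s7c.png

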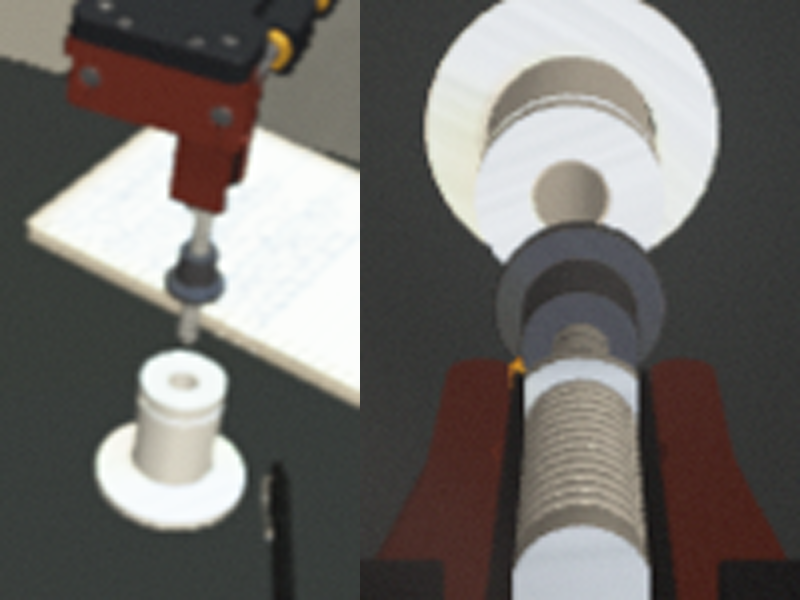

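```bash
python3 -m crank '[{"travel":[0,-0.02,0],"turn":0},{"travel":[0,0,0],"turn":0},{"travel":[0,0,0.1],"turn":0},{"travel":[0,0,0.15],"turn":0},{"travel":[0,0,0.1],"turn":0},{"travel":[0,0,0.02],"turn":0},{"travel":[0,0,0],"turn":0},{"travel":[0,0,0],"turn":0}]'; python3 - <<'E'
from h import *
o=ctrl.get_obs();print(o['ee_pos'],o['orientation'])
for n in ["scene","wrist","top"]: cv2.imwrite(f"pics/{n}8.png",imaging.get_image(n))
e=lambda n,x,y,w,h,f:cv2.resize(cv2.imread(f"pics/{n}8.png")[y:y+h,x:x+w],None,fx=f,fy=f,interpolation=cv2.INTER_CUBIC)
cv2.imwrite("pics/s8c.png",np.hstack([e("scene",350,145,90,150,4),e("wrist",260,190,110,150,4)]))
E
```

```text
t: 19.25
ee_pos: [498.8, -191.2, 162.2]
orientation: [-0.006, 3.138, 0.002]
ft_force: [0.4, 0.3, -0.7]
width: 13.2
[ 498.80332968 -191.24363532  162.22350625] [-5.62971387e-03  3.13752662e+00  2.44611037e-03]
```

View pics/s8c.png

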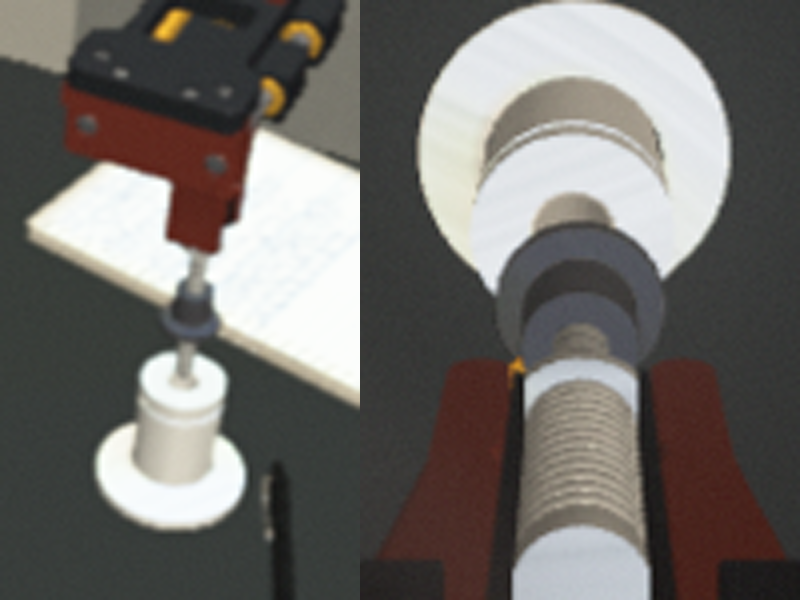

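```bash
python3 -m crank '[{"travel":[0,-0.015,0.02],"turn":0},{"travel":[0,0,0.1],"turn":0},{"travel":[0,0,0.1],"turn":0},{"travel":[0,0,0.1],"turn":0},{"travel":[0,0,0.1],"turn":0},{"travel":[0,0,0.06],"turn":0},{"travel":[0,0,0.02],"turn":0},{"travel":[0,0,0],"turn":0},{"travel":[0,0,0],"turn":0}]'
```

```text
t: 20.3
ee_pos: [499.1, -192.1, 135.2]
orientation: [-0.006, 3.137, 0.002]
ft_force: [-0.3, -0.3, -0.8]
width: 13.3
```

```bash
python3 -m crank '[{"travel":[0,0,0.03],"turn":0},{"travel":[0,0,0.03],"turn":0},{"travel":[0,0,0.01],"turn":0},{"travel":[0,0,0],"turn":0},{"travel":[0,0,0],"turn":0}]'|grep -E "ee_pos|force"; for i in 1 2 ; do python3 -m crank '[{"travel":[0,0,0.006],"turn":0},{"travel":[0,0,0],"turn":0}]' | grep -E "ee_pos|force"; done
```

```text
ee_pos: [499.5, -192.2, 131.9]
ft_force: [1.1, 0.4, -1.0]
ee_pos: [499.5, -192.3, 131.7]
ft_force: [0.3, 0.0, -0.4]
ee_pos: [499.6, -192.3, 131.4]
ft_force: [-0.3, 0.9, -0.7]
```

```bash
python3 -m crank '[{"travel":[0.012,0,0.012],"turn":0},{"travel":[0,0,0.01],"turn":0},{"travel":[0,0,0],"turn":0}]'|grep -E "ee_pos|force"; for i in 1 2 3; do python3 -m crank '[{"travel":[0,0,0.006],"turn":0},{"travel":[0,0,0.004],"turn":0}]' | grep -E "ee_pos|force"; done
```

```text
ee_pos: [498.9, -192.3, 130.2]
ft_force: [-0.2, 0.5, -1.7]
ee_pos: [498.9, -192.3, 129.7]
ft_force: [-0.4, 0.2, -0.8]
ee_pos: [499.0, -192.3, 129.3]
ft_force: [-0.9, 0.2, 2.3]
ee_pos: [499.0, -192.3, 129.2]
ft_force: [-1.8, 0.6, 2.8]
```

The foot touches down at 129.3, just where a stop at 20.5 mm predicts. I'll relax and release.

```bash
python3 -m crank '[{"travel":[0,0,0],"turn":0},{"travel":[0,0,0],"turn":0},{"travel":[0,0,0],"turn":0}]'; python3 -m crank '[{"travel":[0,0,0],"turn":0},{"travel":[0,0,0],"turn":0},{"travel":[0,0,0],"turn":0},{"travel":[0,0,0],"turn":0},{"travel":[0,0,0],"turn":0}]' 0; python3 - <<'E'
from h import *
for n in ["scene","wrist"]: cv2.imwrite(f"pics/{n}9.png",imaging.get_image(n))
e=lambda n,x,y,w,h,f:cv2.resize(cv2.imread(f"pics/{n}9.png")[y:y+h,x:x+w],None,fx=f,fy=f,interpolation=cv2.INTER_CUBIC)
cv2.imwrite("pics/s9c.png",np.hstack([e("scene",350,145,90,150,4),e("wrist",260,210,110,150,4)]))
E
```

```text
t: 22.4
ee_pos: [499.0, -192.3, 129.3]
orientation: [-0.006, 3.135, 0.001]
ft_force: [-0.4, 0.3, 1.3]
width: 13.7
t: 22.9
ee_pos: [499.4, -192.5, 129.1]
orientation: [-0.006, 3.135, 0.001]
ft_force: [0.2, 0.1, 0.3]
width: 43.3
```

View pics/s9c.png

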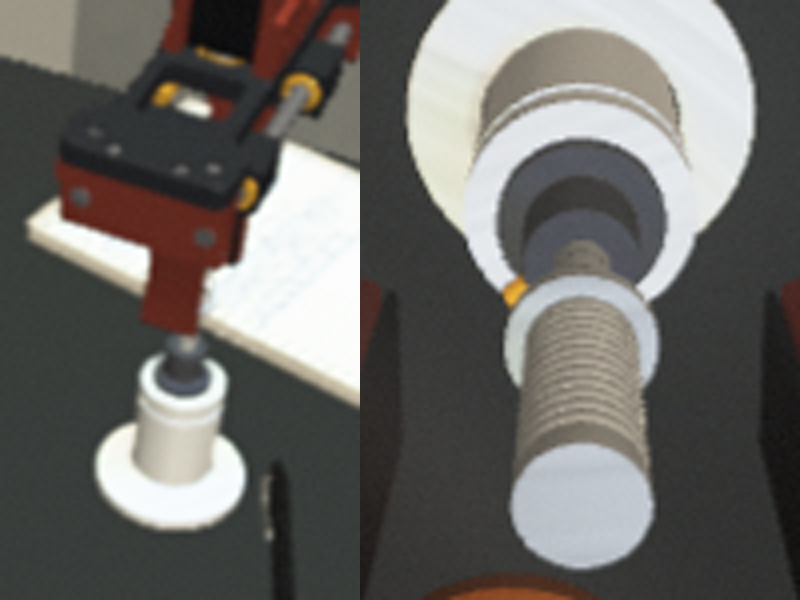

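The fingers are clear, and the gauge stands upright with its foot on the pillar. I'll retract straight up.

```bash
python3 -m crank '[{"travel":[0,0,-0.1],"turn":0},{"travel":[0,0,-0.2],"turn":0},{"travel":[0,0,-0.3],"turn":0},{"travel":[0,0,-0.4],"turn":0},{"travel":[0,0,-0.5],"turn":0},{"travel":[0,0,-0.4],"turn":0},{"travel":[0,0,-0.2],"turn":0},{"travel":[0,0,0],"turn":0},{"travel":[0,0,0],"turn":0},{"travel":[0,0,0],"turn":0}]'; python3 - <<'E'
from h import *
for n in ["scene","wrist","top"]: cv2.imwrite(f"pics/{n}10.png",imaging.get_image(n))
e=lambda n,x,y,w,h,f:cv2.resize(cv2.imread(f"pics/{n}10.png")[y:y+h,x:x+w],None,fx=f,fy=f,interpolation=cv2.INTER_CUBIC)
cv2.imwrite("pics/s10c.png",np.hstack([e("scene",350,165,90,130,4),e("wrist",260,180,110,130,4)]))
E
```

```text
t: 24.0
ee_pos: [498.2, -192.4, 241.7]
orientation: [-0.006, 3.134, -0.0]
ft_force: [-0.1, 0.1, -0.6]
width: 44.0
```

View pics/s10c.png

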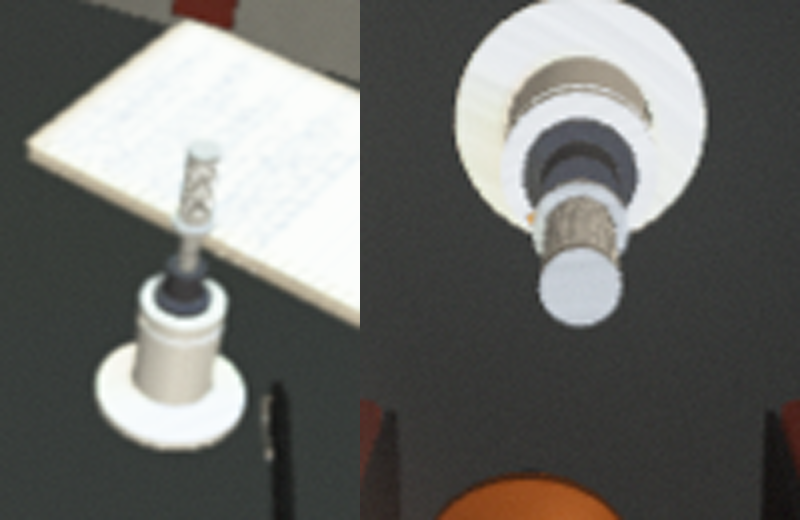

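View pics/scene10.png

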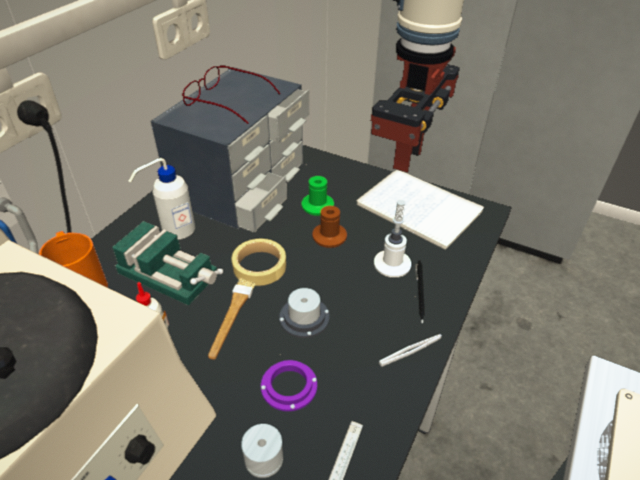

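The gauge hangs upright in its stand, at scene (397,235), with its head about 20 mm lower than at the start. The piece is in its ring at (304,305), and the waiting piece in view is where it was. Handing in.

```bash
python3 -c "
from workcell import workorder
print(workorder.close_job())"
```

```text
the job is handed in; nothing more can be done
None
```

The depth is taken: the bore in the ring's test piece measures about 30.5 mm, so the stop sits at about 20.5 mm. The gauge is back in its stand, and I handed the job in at about t = 24 s of the 61 s allowed.

- **Measuring:** The stop slid up the rod at about 5 N. The rod bottomed firmly at TCP z = 112.3 and stayed there. I held it for about 1.8 s at 10–12.5 N read, about 11–13.7 N with the gauge's own weight added. During the hold the tool crept to a tilt of about 0.01 rad, with a side force of 2–4 N.
- **Lifting out:** It came out with no noticeable resistance. There was up to 1.5 mm of sideways drift while the rod was still in the bore, which I corrected.
- **Setting back:** The foot touched the pillar at TCP z = 129.3, exactly where an unshifted stop would put it. The touchdown push was at most about 4 N, below the stop's nominal brake of 5 N.
- **Last pictures:** The gauge stands upright with its foot on the pillar, the gripper is clear, and the test piece is in its ring. Only one of the two waiting pieces was in the final view I looked at. The arm went nowhere near either of them after passing over at the start.

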